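# Sweep the counted tablets into the tray's chute and shut its lid

### The arm

A 7-joint arm with a two-finger parallel gripper is mounted at the origin on the work surface. World frame = base frame: x ahead of the robot, y to its left, z up, the work surface at z = 0. Lengths are in m, angles in degrees, forces in N, time in s.
With the tool pointing down it reaches from about 0.425 to 0.875 m from the base axis. Payload 4.7 kg.
Tool frame: the origin (TCP) lies between the finger pads; the fingertips stand 19 mm ahead of it and the grasp point (between the pads) is the TCP; x points along the fingers, z is the direction in which the jaws open and shut, and the axes are right-handed (so a half turn about x gives the same grasp; the last joint's range is limited). The gripper opens to 87 mm and grips with 3 to 60 N. Pads are 19 mm wide; open, the fingers measure 117 mm over their backs; the gripper's body (75 mm by 190 mm) begins 51 mm behind the grasp point.
Start: joints at [-69.093, 18.392, -4.016, 83.108, 1.295, 78.541, -3.26], TCP at [0.223, 0.61, 0.242] pointing down, gripper open.
Joint ranges: [-163.93, 163.93], [-17.29, 119.83], [-79.2, 71.16], [3.27, 140.29], [-89.18, 269.18], [5.43, 117.66], [-154.24, 154.24]. Speed limits (degrees/s): [147.25, 147.25, 180, 180, 180, 180, 180].

### API

Orientations are given as [roll, pitch, yaw] about the fixed x, y, z axes, in that order (R = Rz(yaw) Ry(pitch) Rx(roll)).
In Python, from cell import monitor, read_camera, camera_model, env, regions_of gives the robot as it stands. The module is installed in compiled form; this text tells all that it offers.
- The arm moves only by the tool step_arm, never from a script. Its argument "deltas" is a list of rows, each a list of 5 numbers: the gripper's target within -1 to 1 (fully open at 1, half-way at 0, shut at -1), then the shift along the tool's x, y, z in m, then the turn about the tool's x in degrees. A call has 1 to 12 rows; each row is the pose to reach, as a shift and turn from the pose commanded when the call began, along the tool's axes at that moment; what a row does not reach only later rows make up. A row lasts 1/8 s, in which the tool goes at most 62.5 mm and 10.7 degrees, less where a joint would pass 70% of its speed; a pose out of reach is approached as far as the arm can. A call with a gripper value outside its range is refused whole. The fingers move at their own pace and stop on an object; "newtons" is the grip in N (left out, the last holds). Time passes only in rows, so rows that repeat a pose let the fingers close. It gives the time, the measured TCP pose, the force and the opening at its end, in the units of the state.
- monitor.get_obs(): the state, without advancing time (a new reading comes with each control period).
- read_camera(name): name is "scene" or "top" or "wrist"; returns (picture, depth): 420x560x3 uint8, red, green, blue; 420x560 float32, m along the optical axis (not along the pixel's ray), 0 where there is no reading.
- camera_model(name): a dict with "fx", "fy", "cx", "cy" (pixels), "k1" (the pictures are not rectified: a ray, as slopes to the right and down, at radius r is drawn at 1 + k1 r^2 times it, then the intrinsics apply), "xyz" and "attitude" of the camera in the world. Camera axes: x right, y down, z forward; pixel columns grow to the right and rows downward; lengths in m; the calibration is good to about 2 mm. A picture is of the moment at which its call begins: read the wrist's pose just before it. camera_model takes no time and is no camera call; for the wrist camera it gives the pose at the moment of the call.
- env.sign_off(): hands the job in, once; it reports no verdict.
Trained networks look in the newest picture that a camera, given by its name, has taken for a name from the list of things; names that differ only in an ending like _2 or _b are one class to them, and where a whole thing is asked for, a point or a joint stands for the part that bears it (a point fixed in the world has none). Each returns a list of dicts, best first, with "p" (0 to 1); they miss things now and then, are a little off and sometimes report something else, mostly with a low value. They report only what shows in the picture. A call takes as long as a camera call.
- regions_of(camera, thing): "pixels" (420x560 bool, what is visible of it) and "pixel" ([column, row] in pixels, amid what is visible of it).
The state is a dict: "time_s": time; "qpos": joint angles; "joint_velocities": joint speeds; "effort": joint torques, N m; "tool_pos": TCP position; "tool_rot": TCP orientation; "force": force on the tool from outside, world axes, zero at the start; "wrist_torque": the same for the moment, N m; "grip_width": finger opening in m.
Only numpy, scipy, OpenCV 4.12 (cv2) and the standard library are available. Lean on these libraries where they do the work, as an engineer would, in place of code of your own. Each camera call takes 0.05 s, during which the arm holds its last target. There are 200 camera calls.

### The job

With the fingers, sweep the three round tablets across the blue counting tray into the chute along its side, without picking them up, then push the chute's lid over and down until it is fully shut. Leave the small desiccant canister standing where it is on the tray floor, and do not disturb the other things on the counter.

Things in the scene. Friction and masses are not known exactly. Their poses are not given: they have to be found in the camera images.
- tray: blue plastic counting tray, fixed to the counter. Origin: on the counter (z = 0) under the counting floor; z up, y towards the chute. Counting floor: flat, top 24 mm above the counter, x -125 to 125 mm, y -105 to 85 mm; 5 mm walls, 40 mm above the counter, at both x ends and the -y side, none towards the chute.
- floor_edge (a point): middle of the counting floor's open edge (tray x = 0, y = 85 mm, 24 mm above the counter); a thin white line marks it; the edge runs along the tray's x, and here the floor drops straight into the chute
- chute (a point): middle of the chute's bottom (tray y = 117 mm, 6 mm above the counter). The chute is a trough open at the top, over the whole x length of the tray (-125 to 125 mm), y 85 to 149 mm; its outer and end walls reach 28 mm above the counter
- tablet_a_center (a point): flat round white tablet (large veterinary size), domed on both sides with a narrow rim, 32 mm across and 12 mm thick, 10 to 19 g, smooth and slippery (friction about 0.3), lying loose on the tray floor; this point is its middle. The three tablets are alike. Tablets and canister each stand in a lane of their own to the chute, centres at least 45 mm apart in the tray's x
- tablet_b_center (a point): flat round white tablet (large veterinary size), domed on both sides with a narrow rim, 32 mm across and 12 mm thick, 10 to 19 g, smooth and slippery (friction about 0.3), lying loose on the tray floor; this point is its middle. The three tablets are alike. Tablets and canister each stand in a lane of their own to the chute, centres at least 45 mm apart in the tray's x
- tablet_c_center (a point): flat round white tablet (large veterinary size), domed on both sides with a narrow rim, 32 mm across and 12 mm thick, 10 to 19 g, smooth and slippery (friction about 0.3), lying loose on the tray floor; this point is its middle. The three tablets are alike. Tablets and canister each stand in a lane of their own to the chute, centres at least 45 mm apart in the tray's x
- canister: desiccant canister: upright plain white plastic cylinder, 22 mm across and 30 mm tall, standing loose on the tray floor; origin: centre of its underside. To be left alone
- lid (a joint): angle of the chute's lid (rad): 0 = shut, level over the chute; grows as it opens, swinging up and back away from the counting floor; 1.57 = upright; begins leaning back at 1.9 to 2.35; stop at 2.5. A stiff hinge (friction 0.035 N m, under 1 N at the free edge) holds it wherever it is left, so it has to be pushed all the way down
- lid_hinge (a point): middle of the lid's hinge line, which runs along the tray's x at the chute's outer wall: tray y = 154 mm, 30 mm above the counter. When shut, the lid's top face is 32 mm above the counter and its free edge is at tray y = 83 mm
- lid_edge (a point): middle of the lid's free edge, 71 mm from the hinge line. The lid is a flat blue plate 244 mm along the tray's x, 4 mm thick, with a 6 mm round bead on the free edge
- spatula: steel spatula lying flat on the counter, 200 mm long, right of the tray; bystander
- mortar: green glass mortar, bowl 110 mm across and 75 mm tall, origin at its foot; bystander
- pestle: squat white ceramic pestle standing upright, 52 mm across and 98 mm tall, origin at its foot; bystander
- stock_bottle: white plastic stock bottle, 70 mm across and 130 mm tall, origin at its foot; bystander
- vial: amber plastic vial with white cap, 40 mm across and 75 mm tall, beyond the tray, origin at its foot; bystander
- wide_vial: wider amber vial with a paper label, 52 mm across and 85 mm tall, origin at its foot; bystander

How it is judged:
By the outcome, as a careful person would: the job done as asked, in the order asked, and still so for the second after the job is handed in, with the robot touching nothing.
It also fails if it takes over 61 s, if anything falls off the work surface, if the arm or the gripper's body presses on something with over 40 N, if the wrist force passes 120 N, or if a joint passes its speed limit or range.

## Working session

There is one attempt and no reset: what is moved stays moved. The work goes in short steps, Python scripts to look and compute and a tool call to move; the robot and the scene stay as the last step left them, time stands still between calls to the robot, and variables do not carry over. Pictures are saved under pics/ and viewed, about 8 in all and at most 12, crops included, and the job is handed in when it is done.

Besides the shell and the picture viewer there is one more tool, called after ">>>" by a JSON object that holds its "name" and its "arguments", one argument or row to a line. step_arm: Moves the arm, as the interface text tells. Its arguments: {"type":"object","properties":{"deltas":{"type":"array"},"newtons":{"type":"number"}},"required":["deltas"]}

```bash
mkdir -p pics; cat > h.py <<'E'
import numpy as np, cv2
from scipy.spatial.transform import Rotation as R
from cell import monitor, read_camera, camera_model, env, regions_of
def world(name, depth, uv, cm=None):
    """uv Nx2 pixels -> world points using depth"""
    m = cm or camera_model(name); uv=np.atleast_2d(uv)
    d=np.array([depth[int(round(v)),int(round(u))] for u,v in uv])
    return pix(m,uv,d)
def rays(m,uv):
    K=np.array([[m['fx'],0,m['cx']],[0,m['fy'],m['cy']],[0,0,1.]])
    return cv2.undistortPoints(np.float64(uv).reshape(-1,1,2),K,np.array([m['k1'],0,0,0.])).reshape(-1,2)
def rot(m):
    a=np.array(m['attitude'],float)
    return a if a.shape==(3,3) else R.from_euler('xyz',a,degrees=True).as_matrix()
def pix(m,uv,d):
    r=rays(m,uv); c=np.c_[r,np.ones(len(r))]*np.reshape(d,(-1,1))
    return c@rot(m).T+np.array(m['xyz'])
def cloud(m,depth,mask):
    v,u=np.nonzero(mask&(depth>0)); return pix(m,np.c_[u,v],depth[v,u])
E
python3 - <<'E'
from h import *
np.set_printoptions(precision=4,suppress=True)
for n in("scene","top"):
    p,d=read_camera(n); cv2.imwrite(f"pics/{n}0.png",p[:,:,::-1]); m=camera_model(n); print(n,m)
    for t in("tray","tablet_a_center","canister","lid","spatula","mortar","pestle","stock_bottle","vial","wide_vial"):
        for r in regions_of(n,t)[:4]:
            c=cloud(m,d,r['pixels']); 
            if len(c): print(t,round(r['p'],2),r['pixel'],len(c),c.mean(0),c.min(0),c.max(0))
print(monitor.get_obs())
E
```

```text
scene {'fx': 421.5771076212683, 'fy': 421.5771076212683, 'cx': 277.08039418454103, 'cy': 210.6145904775176, 'k1': -0.05398740138418183, 'xyz': array([1.1165, 0.3959, 0.9435]), 'attitude': array([-144.0177,    0.4927,  126.8695])}
tray 0.94 [258.4, 190.1] 7677 [ 0.5523 -0.0958  0.0225] [ 0.3787 -0.2697 -0.005 ] [0.6769 0.0664 0.0932]
tablet_a_center 0.64 [258.9, 172.7] 88 [ 0.5161 -0.1262  0.0426] [ 0.4832 -0.1406  0.0198] [ 0.5253 -0.1177  0.0562]
canister 0.46 [261.8, 172.3] 88 [ 0.5149 -0.1264  0.0428] [ 0.4809 -0.1499  0.0202] [ 0.5253 -0.1177  0.0562]
lid 0.74 [302.1, 204.8] 551 [0.551  0.048  0.0627] [ 0.4234  0.0124 -0.0044] [0.6668 0.0664 0.0932]
spatula 0.62 [192.5, 155.1] 640 [ 0.5491 -0.3613  0.0051] [ 0.4233 -0.3981 -0.0057] [ 0.6235 -0.3272  0.0226]
mortar 0.77 [156.1, 124.1] 888 [ 0.5694 -0.5055  0.0494] [ 0.5027 -0.6307 -0.002 ] [ 0.6261 -0.4439  0.0779]
mortar 0.64 [190.9, 153.9] 626 [ 0.5505 -0.3607  0.005 ] [ 0.4206 -0.3981 -0.0057] [ 0.6235 -0.3268  0.0211]
pestle 0.87 [186.8, 109.2] 360 [ 0.4413 -0.4928  0.0406] [ 0.3667 -0.5887 -0.007 ] [ 0.4634 -0.4713  0.0993]
s
[... 1870 characters left out ...]
0.6424 0.4182 0.0609] [ 0.6176  0.3969 -0.0089] [0.6812 0.488  0.0888]
wide_vial 0.63 [259.7, 231.6] 1201 [0.5457 0.0455 0.0644] [0.4259 0.0255 0.0293] [0.6652 0.0642 0.0936]
{'time_s': 1.1, 'qpos': array([-69.0931,  18.3944,  -4.016 ,  83.1084,   1.2937,  78.5418,
        -3.2612]), 'joint_velocities': array([ 0.0293,  0.0724,  0.1088, -0.0231,  0.0347, -0.072 , -0.0082]), 'effort': array([  0.0004, -49.1121,  -0.403 , -31.2779,  -0.0637,   0.0338,
         0.    ]), 'tool_pos': array([0.2234, 0.6104, 0.2416]), 'tool_rot': array([-71.9667,  89.9984,  -2.0663]), 'force': array([-0.5588, -0.2349,  0.1284]), 'wrist_torque': array([-0.0318,  0.0102, -0.0488]), 'grip_width': 0.08752228646749408}
```

```bash
python3 - <<'E'
import cv2
t=cv2.imread('pics/top0.png')[150:300,200:380]; s=cv2.imread('pics/scene0.png')
cv2.imwrite('pics/c0.png',cv2.resize(t,None,fx=4,fy=4,interpolation=cv2.INTER_CUBIC))
E
```

```text
(no output)
```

View pics/c0.png

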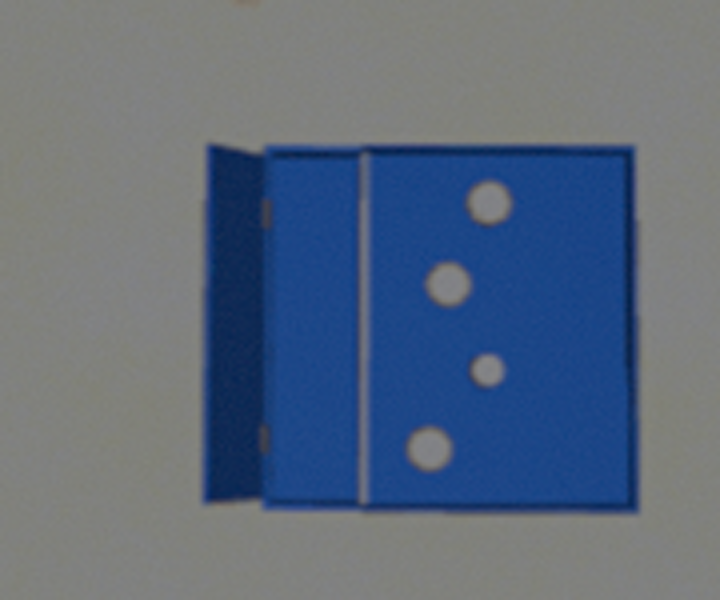

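View pics/scene0.png

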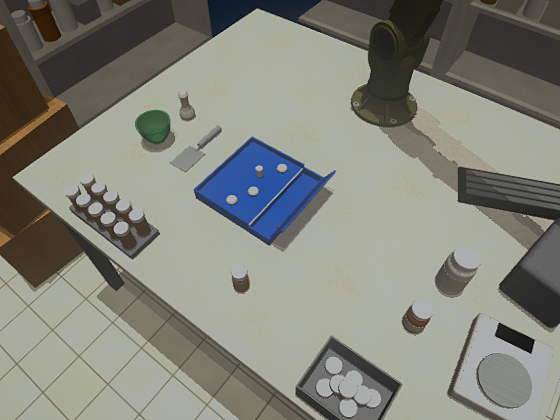

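```bash
cat >> h.py <<'E'
def plane(m,uv,z):
    r=rays(m,uv); d=np.c_[r,np.ones(len(r))]@rot(m).T; o=np.array(m['xyz'])
    return o+d*((z-o[2])/d[:,2])[:,None]
def white(p,box):
    """connected white blobs inside box (u0,v0,u1,v1): (area, centroid, bbox)"""
    u0,v0,u1,v1=box; s=p[v0:v1,u0:u1].astype(int); w=((s[...,0]>90)&(s[...,2]-s[...,0]<40)).astype(np.uint8)
    n,l,st,c=cv2.connectedComponentsWithStats(w); g=s[...,0]*1.0
    return [(int(st[i,4]),c[i]+[u0,v0],st[i,:4]+[u0,v0,0,0]) for i in range(1,n)]
E
python3 - <<'E'
from h import *
np.set_printoptions(precision=4,suppress=True)
p=cv2.imread('pics/top0.png')[:,:,::-1]; m=camera_model('top')
print(p[200,322],p[221,312],p[260,300])
b=[x for x in white(p,(284,190,356,274)) if x[0]>15]
for a,c,bb in b: print('blob',a,c,bb,plane(m,[c],.030)[0],plane(m,[c],.052)[0])
# corners (crop/4+offset)
f=lambda L:np.array(L)/4+[200,150]-0.375
print('line',plane(m,f([[365,152],[363,502]]),.024))
print('outer corners',plane(m,f([[635,146],[638,512]]),.040),'chute',plane(m,f([[264,147],[263,509]]),.028))
print('lid edge',plane(m,f([[209,145],[205,502]]),.094))
p2,d=read_camera('top'); g=p2.astype(int)
blue=(g[...,2]-g[...,0]>25); k=np.zeros_like(blue); k[180:280,245:360]=1
P=cloud(m,d,blue&k)
L=P[(P[:,2]>.045)]; y=L[:,1];print('lid fit dz/dy', np.polyfit(L[:,2],y,1), L.max(0),L.min(0),len(L))
F=P[abs(P[:,2]-.024)<.008]; print('floor',np.median(F[:,2]))
E
```

```text
[129 129 133] [130 130 134] [ 30  69 133]
blob 87 [321.8736 200.2874] [317 196  11  10] [ 0.634 -0.135  0.03 ] [ 0.6314 -0.1329  0.052 ]
blob 141 [290.4752 234.6312] [290 199   2  75] [ 0.5357 -0.0459  0.03  ] [ 0.5349 -0.0455  0.052 ]
blob 88 [311.7159 220.5682] [307 216  11  10] [ 0.5759 -0.106   0.03  ] [ 0.5744 -0.1045  0.052 ]
blob 46 [321.5    242.1304] [318 239   8   7] [ 0.515  -0.1336  0.03  ] [ 0.5146 -0.1316  0.052 ]
blob 92 [306.9348 261.6739] [302 257  11  11] [ 0.4599 -0.0925  0.03  ] [ 0.4605 -0.0913  0.052 ]
line [[ 0.6709 -0.0467  0.024 ]
 [ 0.4217 -0.0462  0.024 ]]
outer corners [[ 0.6738 -0.2376  0.04  ]
 [ 0.4167 -0.2373  0.04  ]] chute [[0.6735 0.0257 0.028 ]
 [0.4165 0.0242 0.028 ]]
lid edge [[0.6646 0.0602 0.094 ]
 [0.425  0.0602 0.094 ]]
lid fit dz/dy [0.6814 0.0004] [0.667  0.0634 0.0945] [ 0.4249 -0.2351  0.045 ] 1038
floor 0.022861164355009622
```

```bash
cat >> h.py <<'E'
def tool():
    o=monitor.get_obs(); return np.array(o['tool_pos']),R.from_euler('xyz',o['tool_rot'],degrees=True).as_matrix()
def go(t,turn=0):
    p,T=tool(); return T.T@(np.array(t)-p)
E
python3 - <<'E'
from h import *
np.set_printoptions(precision=4,suppress=True)
p,T=tool(); print(p);print(T); z=T[:,2]
for g in (0,180):
    a=np.arange(-180,181,.5); e=[ (T@R.from_euler('x',x,degrees=True).as_matrix())[0,2]*(1 if g==0 else -1) for x in a]; print('turn',a[np.argmax(e)])
print(go([.634,-.178,.20]))
E
```

```text
[0.2234 0.6104 0.2416]
[[ 0.0001 -0.9391  0.3437]
 [ 0.      0.3437  0.9391]
 [-1.     -0.0001  0.    ]]
turn 70.0
turn -110.0
[ 0.0416 -0.6565 -0.5993]
```

>>> {"name": "step_arm", "arguments": {
  "deltas": [
    [-0.72,0,-0.055,-0.05,6],
    [-0.72,0,-0.11,-0.1,12],
    [-0.72,0,-0.16,-0.15,18],
    [-0.72,0,-0.21,-0.19,24],
    [-0.72,0.01,-0.26,-0.24,30],
    [-0.72,0.01,-0.31,-0.285,36],
    [-0.72,0.02,-0.36,-0.33,42],
    [-0.72,0.02,-0.41,-0.37,48],
    [-0.72,0.03,-0.46,-0.42,54],
    [-0.72,0.03,-0.51,-0.465,60],
    [-0.72,0.04,-0.56,-0.51,65],
    [-0.72,0.04,-0.61,-0.555,70]
  ]
}}

```text
time_s: 2.65
tool_pos: [0.5707, -0.0544, 0.2056]
tool_rot: [34.0, 89.9, 33.8]
force: [0.2, -0.0, 0.9]
grip_width: 0.0116
```

```bash
python3 - <<'E'
from h import *
np.set_printoptions(precision=4,suppress=True)
p,T=tool(); print(p);print(T); print(go([.634,-.178,.12]),monitor.get_obs()['grip_width'],monitor.get_obs()['time_s'])
E
```

```text
[ 0.5707 -0.0544  0.2056]
[[ 0.0009  0.004   1.    ]
 [ 0.0006  1.     -0.004 ]
 [-1.      0.0006  0.0009]]
[ 0.0856 -0.1234  0.0637] 0.011584452775431612 2.65
```

>>> {"name": "step_arm", "arguments": {
  "deltas": [
    [-0.72,0,0,0,0],
    [-0.72,0,0,0,0],
    [-0.72,0,0,0,0]
  ]
}}

```text
time_s: 3.02
tool_pos: [0.5697, -0.0508, 0.2055]
tool_rot: [90.4, 89.9, 90.5]
force: [0.4, -0.2, -0.4]
grip_width: 0.0122
```

>>> {"name": "step_arm", "arguments": {
  "deltas": [
    [-0.72,0.02,-0.045,0.022,0],
    [-0.72,0.045,-0.09,0.045,0],
    [-0.72,0.075,-0.127,0.064,0],
    [-0.72,0.11,-0.127,0.064,0],
    [-0.72,0.14,-0.127,0.064,0],
    [-0.72,0.158,-0.127,0.064,0],
    [-0.72,0.158,-0.127,0.064,0],
    [-0.72,0.158,-0.127,0.064,0]
  ]
}}

```text
time_s: 4.03
tool_pos: [0.6348, -0.1797, 0.0489]
tool_rot: [-4.4, 89.9, -4.5]
force: [-0.2, -0.2, -0.0]
grip_width: 0.0122
```

```bash
python3 - <<'E'
from h import *
o=monitor.get_obs(); print(o['tool_pos'],o['force'])
p,d=read_camera('scene'); q,_=read_camera('wrist')
a=cv2.resize(p[100:260,170:360],(560,472))[:,:,::-1]; cv2.imwrite('pics/s1.png',a)
E
```

```text
[ 0.63478328 -0.1797496   0.04894214] [-0.23187017 -0.1575305  -0.04187829]
```

View pics/s1.png

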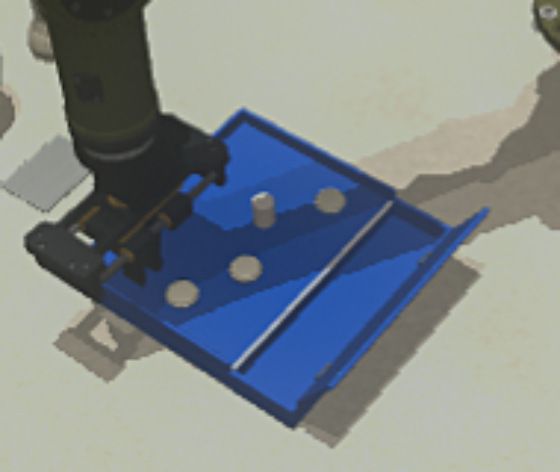

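>>> {"name": "step_arm", "arguments": {
  "deltas": [
    [-0.72,0.003,0.004,0,0],
    [-0.72,0.003,0.014,0,0],
    [-0.72,0.003,0.026,0,0],
    [-0.72,0.003,0.038,0,0],
    [-0.72,0.003,0.05,0,0],
    [-0.72,0.003,0.062,0,0],
    [-0.72,0.003,0.074,0,0],
    [-0.72,0.003,0.086,0,0],
    [-0.72,0.003,0.098,0,0],
    [-0.72,0.003,0.11,0,0],
    [-0.72,0.003,0.122,0,0],
    [-0.72,0.003,0.135,0,0]
  ]
}}

```text
time_s: 5.62
tool_pos: [0.634, -0.0443, 0.0445]
tool_rot: [3.3, 90.0, 3.2]
force: [0.7, 0.7, 0.1]
grip_width: 0.012
```

```bash
python3 - <<'E'
from h import *
o=monitor.get_obs(); print(o['tool_pos'],o['force'])
p,d=read_camera('scene')
a=cv2.resize(p[100:260,170:360],(560,472))[:,:,::-1]; cv2.imwrite('pics/s2.png',a)
E
```

```text
[ 0.63399941 -0.04426817  0.04449724] [0.68299187 0.66413236 0.11013671]
```

View pics/s2.png

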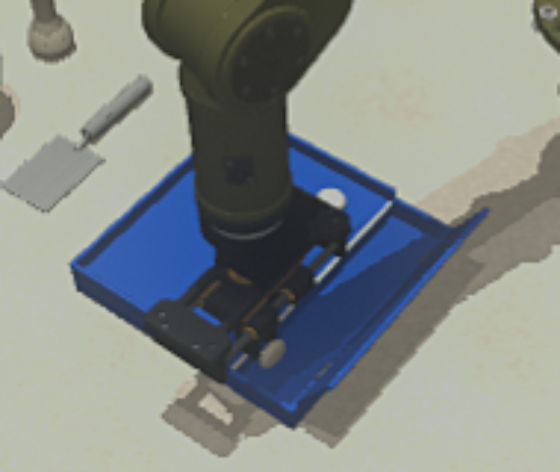

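>>> {"name": "step_arm", "arguments": {
  "deltas": [
    [-0.72,-0.002,0.006,0,0],
    [-0.72,-0.002,0.01,0,0],
    [-0.72,-0.03,0.008,0,0],
    [-0.72,-0.055,-0.01,-0.015,0],
    [-0.72,-0.055,-0.05,-0.035,0],
    [-0.72,-0.055,-0.09,-0.058,0],
    [-0.72,-0.055,-0.108,-0.058,0],
    [-0.72,-0.03,-0.108,-0.058,0],
    [-0.72,-0.005,-0.108,-0.058,0],
    [-0.72,-0.002,-0.108,-0.058,0],
    [-0.72,-0.002,-0.108,-0.058,0]
  ]
}}

```text
time_s: 7.05
tool_pos: [0.5764, -0.1528, 0.0468]
tool_rot: [-19.7, 90.0, -19.8]
force: [-0.3, -0.2, -0.1]
grip_width: 0.0121
```

```bash
python3 - <<'E'
from h import *
o=monitor.get_obs(); print(o['tool_pos'],o['force'])
p,d=read_camera('scene')
a=cv2.resize(p[100:260,170:360],(560,472))[:,:,::-1]; cv2.imwrite('pics/s3.png',a)
E
```

```text
[ 0.57637903 -0.15284334  0.04683489] [-0.28353538 -0.2463715  -0.07658085]
```

View pics/s3.png

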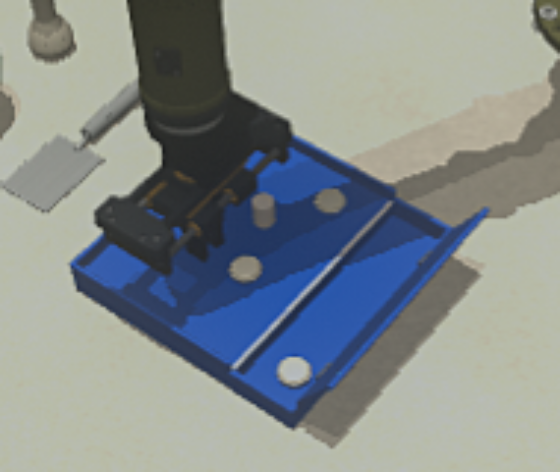

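>>> {"name": "step_arm", "arguments": {
  "deltas": [
    [-0.72,0,0.006,0,0],
    [-0.72,0,0.016,0,0],
    [-0.72,0,0.027,0,0],
    [-0.72,0,0.038,0,0],
    [-0.72,0,0.049,0,0],
    [-0.72,0,0.06,0,0],
    [-0.72,0,0.071,0,0],
    [-0.72,0,0.082,0,0],
    [-0.72,0,0.093,0,0],
    [-0.72,0,0.104,0,0],
    [-0.72,0,0.115,0,0],
    [-0.72,0,0.12,0,0]
  ]
}}

```text
time_s: 8.6
tool_pos: [0.576, -0.0318, 0.0464]
tool_rot: [80.0, 90.0, 80.0]
force: [0.4, -0.7, -0.8]
grip_width: 0.0121
```

>>> {"name": "step_arm", "arguments": {
  "deltas": [
    [-0.72,-0.03,0,0,0],
    [-0.72,-0.07,-0.005,-0.01,0],
    [-0.72,-0.075,-0.04,-0.045,0],
    [-0.72,-0.075,-0.075,-0.08,0],
    [-0.72,-0.075,-0.105,-0.116,0],
    [-0.72,-0.075,-0.105,-0.116,0],
    [-0.72,-0.075,-0.105,-0.116,0],
    [-0.72,-0.035,-0.105,-0.116,0],
    [-0.72,-0.005,-0.105,-0.116,0],
    [-0.72,0,-0.105,-0.116,0],
    [-0.72,0,-0.105,-0.116,0]
  ]
}}

```text
time_s: 9.98
tool_pos: [0.4606, -0.1374, 0.0467]
tool_rot: [-90.9, 90.0, -91.0]
force: [1.3, 0.5, 0.7]
grip_width: 0.0124
```

```bash
python3 - <<'E'
from h import *
o=monitor.get_obs(); print(o['tool_pos'],o['force'])
p,d=read_camera('scene')
a=cv2.resize(p[100:260,170:360],(560,472))[:,:,::-1]; cv2.imwrite('pics/s4.png',a)
E
```

```text
[ 0.46055655 -0.13742111  0.04673457] [1.3317176  0.47085364 0.6713026 ]
```

View pics/s4.png

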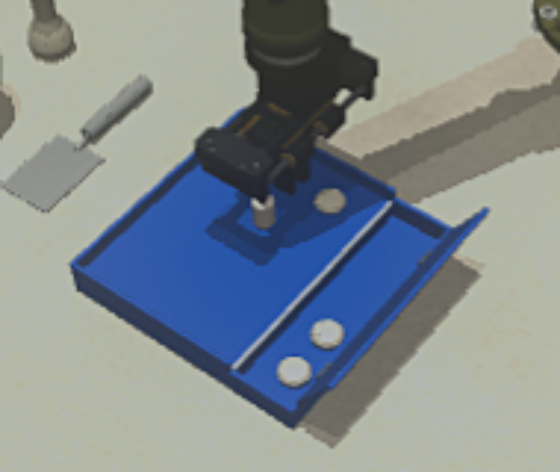

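>>> {"name": "step_arm", "arguments": {
  "deltas": [
    [-0.72,0,0.006,0,0],
    [-0.72,0,0.016,0,0],
    [-0.72,0,0.026,0,0],
    [-0.72,0,0.036,0,0],
    [-0.72,0,0.046,0,0],
    [-0.72,0,0.056,0,0],
    [-0.72,0,0.066,0,0],
    [-0.72,0,0.076,0,0],
    [-0.72,0,0.086,0,0],
    [-0.72,0,0.096,0,0],
    [-0.72,0,0.103,0,0],
    [-0.72,0,0.106,0,0]
  ]
}}

```text
time_s: 11.52
tool_pos: [0.46, -0.0312, 0.0464]
tool_rot: [38.4, 90.0, 38.3]
force: [0.6, 0.2, -0.1]
grip_width: 0.012
```

>>> {"name": "step_arm", "arguments": {
  "deltas": [
    [-0.72,-0.04,0,0,0],
    [-0.72,-0.09,0,0,0],
    [-0.72,-0.14,0.01,0.01,0],
    [-0.9,-0.155,0.04,0.03,0],
    [-1,-0.155,0.08,0.06,0],
    [-1,-0.155,0.12,0.085,0],
    [-1,-0.155,0.136,0.085,0],
    [-1,-0.155,0.136,0.085,0],
    [-1,-0.155,0.136,0.085,0]
  ]
}}

```text
time_s: 12.65
tool_pos: [0.5448, 0.1022, 0.2015]
tool_rot: [-108.9, 90.0, -109.1]
force: [-0.3, 0.2, -0.1]
grip_width: 0.0005
```

```bash
python3 - <<'E'
from h import *
o=monitor.get_obs(); print(o['tool_pos'],o['force'],o['grip_width'])
p,d=read_camera('scene')
a=cv2.resize(p[100:260,170:360],(560,472))[:,:,::-1]; cv2.imwrite('pics/s5.png',a)
E
```

```text
[0.54483248 0.10222703 0.20149118] [-0.30720297  0.22166967 -0.11192199] 0.0004788783737472315
```

View pics/s5.png

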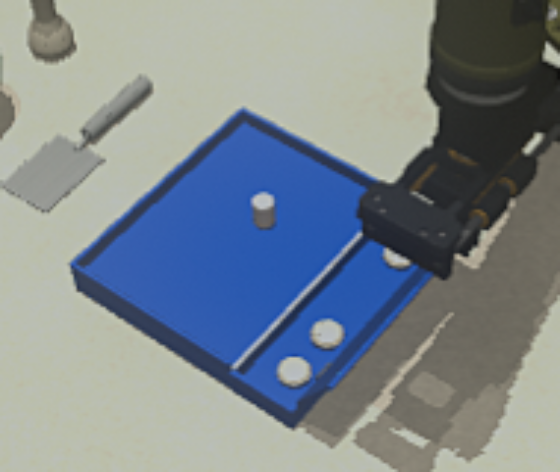

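>>> {"name": "step_arm", "arguments": {
  "deltas": [
    [-1,0.04,0,0,0],
    [-1,0.08,0,0,0],
    [-1,0.107,0,0,0],
    [-1,0.107,-0.01,0,0],
    [-1,0.107,-0.024,0,0],
    [-1,0.107,-0.036,0,0],
    [-1,0.107,-0.048,0,0],
    [-1,0.107,-0.06,0,0],
    [-1,0.107,-0.072,0,0],
    [-1,0.107,-0.084,0,0],
    [-1,0.107,-0.096,0,0],
    [-1,0.107,-0.102,0,0]
  ]
}}

```text
time_s: 14.2
tool_pos: [0.5449, 0.0009, 0.0944]
tool_rot: [-112.3, 90.0, -112.4]
force: [0.0, 0.7, -0.3]
grip_width: 0.0003
```

```bash
python3 - <<'E'
from h import *
o=monitor.get_obs(); print(o['tool_pos'],o['force'],o['grip_width'])
p,d=read_camera('scene')
a=cv2.resize(p[100:260,170:360],(560,472))[:,:,::-1]; cv2.imwrite('pics/s6.png',a)
E
```

```text
[0.54494874 0.00091405 0.09438258] [ 0.00905049  0.69608677 -0.26893632] 0.00029850055523032205
```

View pics/s6.png

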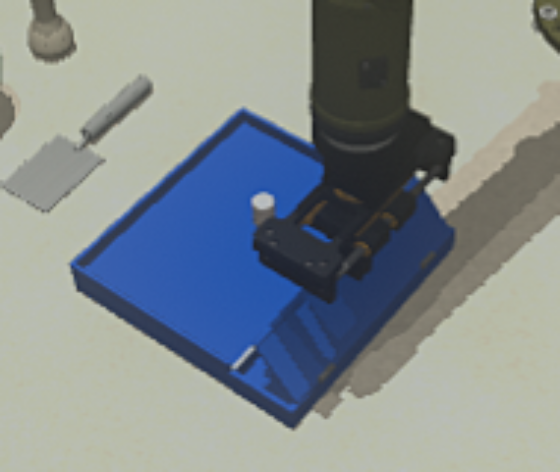

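>>> {"name": "step_arm", "arguments": {
  "deltas": [
    [-1,0.003,-0.01,0,0],
    [-1,0.015,-0.02,0,0],
    [-1,0.024,-0.023,0,0],
    [-1,0.032,-0.024,0,0],
    [-1,0.038,-0.024,0,0],
    [-1,0.041,-0.024,0,0],
    [-1,0.042,-0.024,0,0],
    [-1,0.042,-0.024,0,0]
  ]
}}

```text
time_s: 15.25
tool_pos: [0.5451, -0.0216, 0.0526]
tool_rot: [31.2, 90.0, 31.1]
force: [-0.3, -0.3, 0.5]
grip_width: 0.0005
```

Tip near 33.6 mm; press on until the stop is felt.

>>> {"name": "step_arm", "arguments": {
  "deltas": [
    [-1,0.001,0,0,0],
    [-1,0.002,0,0,0],
    [-1,0.003,0,0,0],
    [-1,0.003,0,0,0]
  ]
}}

```text
time_s: 15.75
tool_pos: [0.5454, -0.0217, 0.0513]
tool_rot: [76.2, 89.9, 76.1]
force: [-5.4, 0.4, 12.2]
grip_width: 0.0004
```

>>> {"name": "step_arm", "arguments": {
  "deltas": [
    [-1,0.001,0,0,0],
    [-1,0.002,0,0,0],
    [-1,0.002,0,0,0]
  ]
}}

```text
time_s: 16.12
tool_pos: [0.5455, -0.0218, 0.0511]
tool_rot: [92.8, 89.9, 92.7]
force: [-10.1, 0.5, 27.6]
grip_width: 0.0001
```

>>> {"name": "step_arm", "arguments": {
  "deltas": [
    [-1,-0.02,0,0,0],
    [-1,-0.07,0,0,0],
    [-1,-0.13,0,0,0],
    [-1,-0.15,0.05,0,0],
    [-1,-0.15,0.11,0,0],
    [-1,-0.15,0.17,0,0],
    [-1,-0.15,0.23,0,0],
    [-1,-0.15,0.29,0,0],
    [-1,-0.15,0.35,0,0],
    [-1,-0.15,0.35,0,0],
    [-1,-0.15,0.35,0,0]
  ]
}}

```text
time_s: 17.5
tool_pos: [0.5456, 0.3276, 0.1971]
tool_rot: [-93.2, 89.9, -93.3]
force: [0.2, -1.1, 0.7]
grip_width: 0.0007
```

```bash
python3 - <<'E'
from h import *
np.set_printoptions(precision=4,suppress=True)
o=monitor.get_obs(); print(o['tool_pos'],o['force'],o['time_s'])
m=camera_model('top'); q,d=read_camera('top'); s,ds=read_camera('scene')
for a,c,bb in white(q,(245,190,356,274)):
    if a>8: print('blob',a,c,bb)
for n,D,I in(('top',d,q),('scene',ds,s)):
    mm=camera_model(n); v,u=np.mgrid[0:420,0:560]; P=cloud(mm,D,np.ones_like(D,bool))
    i=(P[:,0]>.44)&(P[:,0]<.65)
    for y0,y1 in((-.22,-.16),(-.08,-.055),(-.04,-.02),(-.02,0),(0,.018)):
        j=i&(P[:,1]>y0)&(P[:,1]<y1); print(n,y0,j.sum(),np.median(P[j,2]))
a=cv2.resize(q[150:300,200:380],(480,400)); b=cv2.resize(s[100:260,170:360],(475,400))
im=np.hstack([cv2.resize(a,(390,325)),cv2.resize(b,(390,325))])[:,:,::-1]; cv2.imwrite('pics/f.png',im)
E
```

```text
[0.5456 0.3276 0.1971] [ 0.1754 -1.1289  0.734 ] 17.5
blob 1750 [254.92   231.2429] [245 190  21  84]
blob 48 [321.375  242.1042] [318 239   8   7]
top -0.22 1531 0.022754882415122468
top -0.08 661 0.02260756641392403
top -0.04 516 0.030661732914973427
top -0.02 517 0.030702644276008773
top 0 491 0.030686747903071687
scene -0.22 1137 0.022785832813365325
scene -0.08 527 0.022694876466249236
scene -0.04 439 0.030689105531047867
scene -0.02 447 0.03096726751463874
scene 0 410 0.0308971117449357
```

View pics/f.png

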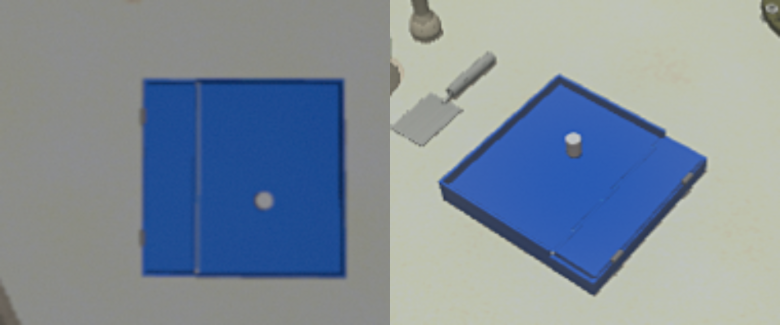

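```bash
python3 -c "
from cell import env; print(env.sign_off())"
```

```text
the job is handed in; nothing more can be done
None
```

I swept the three tablets one at a time into the chute with the fingers. I then pushed the lid past upright and down until it hit its stop (27.6 N upward on the wrist, limit 120 N), backed off and handed the job in at about 17.6 s.

**Last checks:**
- **Lid:** level in both cameras, its top 8 mm above the counting floor, which is what fully shut should measure.
- **Tablets:** the pictures taken before shutting showed all three in the chute. The third was partly hidden by the gripper. After shutting, no tablet was left on the floor.
- **Canister:** still standing where it began, within about 0.2 pixel.
- **Other things on the counter:** no sign of contact during the moves. I did not re-measure where they stand afterwards.

None of these checks failed or disagreed. Depth readings run about 1.3 mm low against the stated heights, within the calibration error.

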